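# Load the deburring tumbler and start it

## Robot

A 7-joint arm with a two-finger parallel gripper is mounted at the origin on the work surface. World frame = base frame: x ahead of the robot, y to its left, z up, the work surface at z = 0. Lengths are in m, angles in rad, forces in N, time in s.
With the tool pointing down it reaches from about 0.4 to 0.9 m from the base axis. Payload 5.6 kg.
Tool frame: the origin (TCP) lies midway between the tips of the shut fingers; the grasp point (between the pads) lies 19 mm behind it; z points along the fingers, y is the line along which they close (so a half turn about z gives the same grasp; the last joint's range is limited). The gripper opens to 92 mm and grips with 3 to 60 N. Pads are 20 mm wide; open, the fingers measure 128 mm over their backs; the gripper's body (75 mm by 189 mm) begins 69 mm behind the grasp point.
Start: joints at [1.248, 0.468, -0.012, 1.603, 0.006, 1.071, -0.056], TCP at [0.179, -0.625, 0.215] pointing down, gripper open.
Joint ranges: [-2.53, 2.53], [-0.31, 2.02], [-1.57, 1.55], [0.28, 2.44], [-1.29, 4.43], [0.15, 1.84], [-2.92, 2.92]. Speed limits (rad/s): [2.57, 2.57, 3.14, 3.14, 3.14, 3.14, 3.14].

## Interface

Orientations are given as a 3x3 rotation matrix whose columns are the frame's x, y, z axes.
In Python, from station import env gives the robot as it stands. Calls block until the motion is done:
- env.reach(position, orientation): joint-space move of the TCP to a pose.
- env.movel(position, frame=None, rate=0.15): straight line of the TCP; frame=None keeps the orientation; rate is the mean speed in m/s.
- env.goto_joints(angles): joint-space move.
- env.release() and env.grasp(squeeze=None): open the fingers fully, or close them until they stop; squeeze is the grip in N (None keeps the last).
- env.pause(seconds).
- env.inverse_kinematics(position, orientation): joint angles nearest the present ones, or None.
- env.read_camera(name): name is "side" or "top"; returns (picture, depth): 384x512x3 uint8, red, green, blue; 384x512 float32, m along the optical axis (not along the pixel's ray), 0 where there is no reading.
- env.camera_info(name): a dict with "intrinsics" (3x3 intrinsics, pixels), "eye" and "rotation" of the camera in the world. Camera axes: x right, y up, looking along -z (the intrinsics and any distortion apply to the point x, -y, -z); pixel columns grow to the right and rows downward; lengths in m; the calibration is good to about 2 mm. A picture is of the moment at which its call begins. camera_info takes no time and is no camera call.
A pose or a line that the arm cannot do raises env.PlanningError and nothing moves.
- env.finish_job(): hands the job in; it is judged then, once.
Readings, each from a call of its own:
- env.read_t(): time.
- env.read_joint_positions(): joint angles.
- env.read_joint_velocities(): joint speeds.
- env.read_tau(): joint torques, N m.
- env.read_ee_pos(): TCP position.
- env.read_tcp_rot(): TCP orientation.
- env.read_wrist_force(): force on the tool from outside, world axes, zero at the start.
- env.read_moment(): the same for the moment, N m.
- env.read_gripper_width(): finger opening in m.
- env.read_grasp_force(): force on a finger pad.
Only numpy, scipy, OpenCV 4.12 (cv2) and the standard library are available. Lean on these libraries where they do the work, as an engineer would, in place of code of your own. Each camera call takes 0.05 s, during which the arm holds its last target. There are 200 camera calls.

## Task

Put all the finned heat sinks lying on the bench into the loading tray of the tumbler, then lift the tray by its bar to tip the whole load into the hopper and let the tray back down flat. After that slide the dust cover of the start box fully aside, press the start button all the way in, and slide the cover fully home again. Leave everything else on the bench where it is.

Things in the scene. Friction and masses are not known exactly. Their poses are not given: they have to be found in the camera images.
- sink0: finned aluminium heat sink, 60 (its x) x 30 (its y) x 26 (its z) mm, about 80 g; all five are alike and three to five of them are present (None when absent). Origin: centre of its underside; z points up when it lies on its base, fins up
- sink1: finned aluminium heat sink, 60 (its x) x 30 (its y) x 26 (its z) mm, about 80 g; all five are alike and three to five of them are present (None when absent). Origin: centre of its underside; z points up when it lies on its base, fins up
- sink2: finned aluminium heat sink, 60 (its x) x 30 (its y) x 26 (its z) mm, about 80 g; all five are alike and three to five of them are present (None when absent). Origin: centre of its underside; z points up when it lies on its base, fins up
- sink3: finned aluminium heat sink, 60 (its x) x 30 (its y) x 26 (its z) mm, about 80 g; all five are alike and three to five of them are present (None when absent). Origin: centre of its underside; z points up when it lies on its base, fins up
- sink4: finned aluminium heat sink, 60 (its x) x 30 (its y) x 26 (its z) mm, about 80 g; all five are alike and three to five of them are present (None when absent). Origin: centre of its underside; z points up when it lies on its base, fins up
- tray (a joint): tipping angle of the aluminium loading tray: 0 lying flat (home, where gravity holds it), up to 1.4 with its bar lifted up and over towards the hopper. Nearly free hinge, horizontal along the tumbler's y, at the tray's open (hopper) end; unheld, it falls back to 0. It weighs 0.4 kg empty. The heat sinks slide out only when it is steep, at about 0.8 to 1.3
- tray_mid (a point): centre of the tray's inner floor (115 mm above the bench when flat), turning with the tray: x towards the hopper, z out of the tray. Clear inside 155 mm (x) x 180 mm (y), walls 5 mm thick rise 35 mm above the floor on three sides, the +x end is an open spout. The hinge line lies at x +77.5, z -5 mm from this point
- tray_grip (a point): middle of the tray's black handle bar, same axes as tray_mid. Round bar 12 mm thick and 120 mm long along y, 40 mm of free space between it and the tray's near wall; it lies 207 mm from the hinge line and 22 mm above it (132 mm above the bench when flat). Pinched from above, it can turn between the fingers as the tray tips
- hopper (a point): point in the tumbler's feed hopper, a fixed open steel box just beyond the tray's spout: this point is 20 mm above the bench at the hopper's centre (100 mm beyond the hinge line), x away from the tray, z up. Inside 192 (x) x 207 (y) mm, rim 151 mm above the bench (at the tray side 102 mm); below the spout a steel chute drops steeply to the flat floor
- cover (a joint): travel of the start box's sliding steel dust cover in m: 0 fully home over the button, 0.085 fully aside. Slides with about 2 N of friction and stays where it is left; may start up to 0.01 open
- cover_grip (a point): middle of the black upright ridge on top of the dust cover, 91 mm above the bench: the ridge is 12 mm thick (x), 45 mm long (y) and 26 mm high (top 13 mm above this point, bottom 13 mm below on the cover plate of 66 x 72 mm). x is the opening direction of the cover. The button is straight below the cover when the cover is home
- start (a joint): travel of the start button in m: 0 out, 0.006 fully pressed; a spring returns it (about 5 N fully down)
- start_top (a point): centre of the top face of the round black start button, 32 mm in diameter, z up, on a grey box 200 x 100 x 40 mm
- bush: rubber bush, stepped cylinder 28 mm wide, 32 mm high, a bystander among the heat sinks; origin at its underside
- driver: screwdriver 190 mm long lying along its x, bystander
- handset: black radio handset 195 x 55 x 40 mm, long along its x, bystander; origin at its underside

How it is judged:
By the outcome, as a careful person would: the job done as asked, in the order asked, and still so for the second after the job is handed in, with the robot touching nothing.
Of sink0, sink1, sink2, sink3, sink4 only 3 to 5 are there at a start; the rules pass over those that are not, and their reading is None.
At some moment in a run one of sink0, sink1, sink2, sink3, sink4 may be knocked a few centimetres aside while the robot is not near it.
Once in a run the grip may slacken for a moment while it holds something.
It also fails if it takes over 210 s, if anything falls off the work surface, if the arm or the gripper's body presses on something with over 40 N, if the wrist force passes 120 N, or if a joint passes its speed limit or range.

## Working session

There is one attempt and no reset: what is moved stays moved. The work goes in short steps, each a Python script; the robot and the scene stay as the last script left them, time stands still between calls to the robot, and variables do not carry over. Pictures are saved under pics/ and viewed, at most 14 in all, crops included, and the job is handed in when it is done.

```bash
ls; mkdir -p pics
python3 - <<'E'
from station import env
import cv2, numpy as np
np.set_printoptions(precision=4,suppress=True)
for n in("top","side"):
    p,d=env.read_camera(n); i=env.camera_info(n); print(n,i)
    cv2.imwrite(f"pics/{n}0.png",cv2.cvtColor(p,cv2.COLOR_RGB2BGR)); np.savez(f"{n}0.npz",p=p,d=d)
E
```

```text
pics
station.py
top {'intrinsics': array([[480.2078,   0.    , 254.8744],
       [  0.    , 480.2078, 183.1255],
       [  0.    ,   0.    ,   1.    ]]), 'eye': array([ 0.3357, -0.0683,  1.422 ]), 'rotation': array([[ 0.1016,  0.9739, -0.2031],
       [-0.9948,  0.1006, -0.0153],
       [ 0.0055,  0.2036,  0.979 ]])}
side {'intrinsics': array([[420.942 ,   0.    , 254.2625],
       [  0.    , 420.942 , 194.5393],
       [  0.    ,   0.    ,   1.    ]]), 'eye': array([ 0.4497, -0.8273,  0.6118]), 'rotation': array([[ 0.9812,  0.0988, -0.1657],
       [-0.1927,  0.5428, -0.8175],
       [ 0.0092,  0.8341,  0.5516]])}
```

View pics/top0.png

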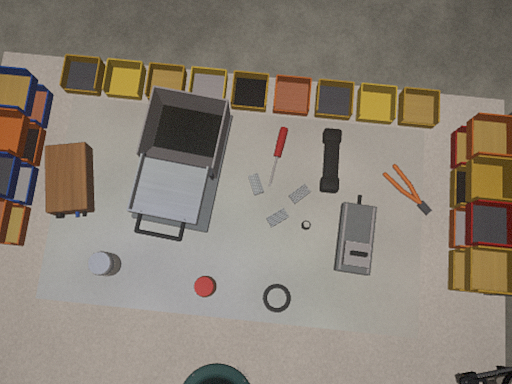

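View pics/side0.png

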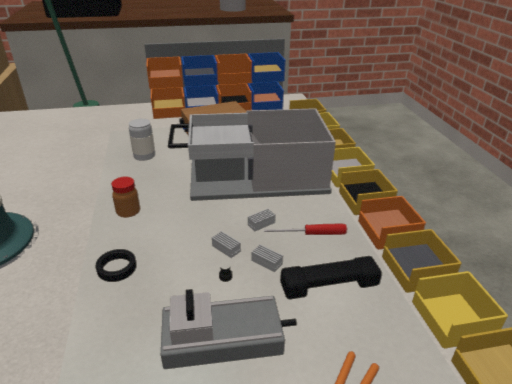

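The top view shows three sinks at about (256,184), (299,194) and (277,217). The bush is at (306,225), the tray at (172,190) with its bar at (160,236), the hopper at (190,130), and the start box at (356,238) with its ridge at (359,254). Next I'll measure them.

```bash
cat > h.py <<'E'
import numpy as np, cv2
from station import env
np.set_printoptions(precision=4,suppress=True)
def cloud(n,d=None,p=None):
    if d is None: p,d=env.read_camera(n)
    i=env.camera_info(n);K=i["intrinsics"]
    v,u=np.mgrid[:d.shape[0],:d.shape[1]]
    c=np.stack([(u-K[0,2])/K[0,0]*d,-(v-K[1,2])/K[1,1]*d,-d],-1)
    W=c@i["rotation"].T+i["eye"]; W[d==0]=np.nan
    return p,W
def ray(n,u,v,z):
    i=env.camera_info(n);K=i["intrinsics"]
    r=i["rotation"]@np.array([(u-K[0,2])/K[0,0],-(v-K[1,2])/K[1,1],-1])
    return i["eye"]+r*(z-i["eye"][2])/r[2]
def down(a):  # tool down, closing axis y at angle a in world
    y=np.array([np.cos(a),np.sin(a),0]);z=np.array([0,0,-1.]);return np.stack([np.cross(y,z),y,z],1)
E
python3 - <<'E'
from h import *
f=np.load("top0.npz");p,W=cloud("top",f['d'],f['p'])
g=np.load("side0.npz");ps,Ws=cloud("side",g['d'],g['p'])
for (u,v) in [(180,300),(256,184),(299,194),(277,217),(306,225),(170,190),(350,215),(359,254),(330,150),(160,237)]: print((u,v),W[v,u])
# sinks: above plane points in work region
Z=W[...,2]
R=(Z>0.012)&(Z<0.06); roi=np.zeros_like(R); roi[170:240,240:318]=1; R&=roi
n,l,s,c=cv2.connectedComponentsWithStats(R.astype(np.uint8))
for k in range(1,n):
    if s[k,4]<20: continue
    q=W[l==k]; t=q[q[:,2]>.018] if (q[:,2]>.018).sum()>10 else q
    r=cv2.minAreaRect((t[:,:2]*1000).astype(np.float32)); print(s[k],c[k],r,cv2.boxPoints(r).round(0).tolist(),q[:,2].max(),np.percentile(t[:,2],[10,50,90]))
print('side')
Z=Ws[...,2]; R=(Z>0.012)&(Z<0.06); roi=np.zeros_like(R); roi[205:285,205:290]=1; R&=roi
n,l,s,c=cv2.connectedComponentsWithStats(R.astype(np.uint8))
for k in range(1,n):
    if s[k,4]<20: continue
    q=Ws[l==k]; t=q[q[:,2]>.018]
    r=cv2.minAreaRect((t[:,:2]*1000).astype(np.float32)); print(s[k],c[k],r,q[:,2].max())
a=cv2.resize(f['p'][165:245,235:320],None,fx=5,fy=5,interpolation=cv2.INTER_CUBIC)
b=cv2.resize(g['p'][205:285,205:290],None,fx=4.6,fy=5,interpolation=cv2.INTER_CUBIC)
cv2.imwrite("pics/c1.png",cv2.cvtColor(np.hstack([a,b[:,:375]]),cv2.COLOR_RGB2BGR))
E
```

```text
(180, 300) [ 0.2669  0.1336 -0.0021]
(256, 184) [ 0.6244 -0.05    0.0195]
(299, 194) [ 0.6057 -0.1794  0.0281]
(277, 217) [ 0.5339 -0.1219  0.0069]
(306, 225) [ 0.5204 -0.2105 -0.0038]
(170, 190) [0.5629 0.1834 0.118 ]
(350, 215) [ 0.5571 -0.3313  0.0382]
(359, 254) [ 0.4418 -0.3487  0.1091]
(330, 150) [ 0.7453 -0.2591  0.0424]
(160, 237) [0.4305 0.1894 0.1336]
[269 170   5  14  21] [271.2381 176.4286] ((652.7228393554688, -93.10909271240234), (5.127069473266602, 41.84816360473633), 81.91629028320312) [[632.0, -93.0], [673.0, -99.0], [674.0, -94.0], [632.0, -88.0]] 0.019050278703572676 [0.0126 0.0155 0.0186]
[248 173  16  22 141] [255.2128 183.5177] ((625.9814453125, -47.26490020751953), (60.244544982910156, 29.673479080200195), 23.859107971191406) [[592.0, -46.0], [604.0, -73.0], [660.0, -49.0], [648.0, -22.0]] 0.03139864533735626 [0.0203 0.0241 0.0282]
[289 184  22  20 148] [299.1757 193.1554] ((609.5228271484375, -180.3540496826172), (30.1050968170166, 60.67131805419922), 42.980777740478516) [[578.0, -168.0], [619.0, -213.0], [641.0, -192.0], [600.0, -148.0]] 0.03016143844317898 [
[... 571 characters left out ...]
 82.40554809570312) 0.019267579925352996
[212 231  29  23 386] [225.9637 242.2021] ((530.820556640625, -123.49139404296875), (32.56011199951172, 59.912296295166016), 35.682464599609375) 0.0298983070517872
[252 244  31  25 439] [266.9749 255.8405] ((608.9042358398438, -183.115966796875), (32.41026306152344, 62.239158630371094), 42.116825103759766) 0.030117622667839794
[219 267  14  12 105] [225.3429 272.5238] ((518.2220458984375, -215.0119171142578), (21.318166732788086, 12.053336143493652), 11.35132884979248) 0.03419769947711693
[280 267  10  18 153] [285.0915 275.9477] ((624.7734985351562, -264.90692138671875), (48.12781524658203, 16.620567321777344), 75.16944885253906) 0.042940827581347873
```

View pics/c1.png

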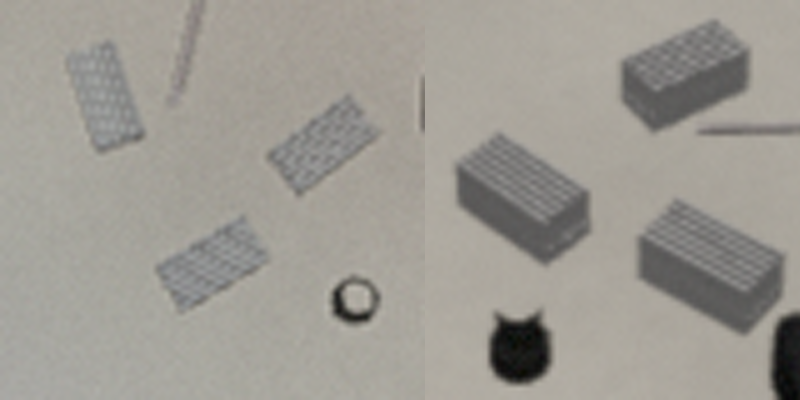

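The crops show three sinks fins-up with the bush clear of them. The driver shaft runs close to sink A at top-view (256,184), so I'll grip that one lengthwise. Next is measuring the tumbler and start box.

Run:
```python
from h import *
f=np.load("top0.npz");p,W=cloud("top",f['d'],f['p'])
g=np.load("side0.npz");ps,Ws=cloud("side",g['d'],g['p'])
def rect(W,p,lo,hi,xr,yr,extra=None,nm=''):
    m=(W[...,2]>lo)&(W[...,2]<hi)&(W[...,0]>xr[0])&(W[...,0]<xr[1])&(W[...,1]>yr[0])&(W[...,1]<yr[1])
    if extra is not None: m&=extra
    m=m.astype(np.uint8)
    n,l,s,c=cv2.connectedComponentsWithStats(m); k=1+s[1:,4].argmax(); q=W[l==k]
    r=cv2.minAreaRect((q[:,:2]*1000).astype(np.float32)); print(nm,len(q),r,q[:,2].mean(),q.mean(0)); print('   ',cv2.boxPoints(r).round(1).tolist())
for P,V,n in((p,W,'top'),(ps,Ws,'side')):
    dark=P.max(-1)<70
    rect(V,P,.108,.124,(.45,.75),(.05,.35),nm=n+' floor')
    rect(V,P,.115,.15,(.38,.52),(.05,.32),dark,nm=n+' bar+arms')
    rect(V,P,.092,.115,(.35,.6),(-.45,-.25),dark,nm=n+' ridge')
    rect(V,P,.07,.086,(.35,.6),(-.45,-.25),nm=n+' cover')
    rect(V,P,.025,.05,(.35,.6),(-.45,-.25),nm=n+' box')
    rect(V,P,-.02,.17,(.55,.9),(.0,.35),dark,nm=n+' hopper dark')
a=cv2.resize(f['p'][80:245,125:240],None,fx=3.5,fy=3.5,interpolation=cv2.INTER_CUBIC)
b=cv2.resize(f['p'][190:280,330:385],None,fx=6.4,fy=6.4,interpolation=cv2.INTER_CUBIC)
b=cv2.resize(b,(390,a.shape[0]))
cv2.imwrite("pics/c2.png",cv2.cvtColor(np.hstack([a,b]),cv2.COLOR_RGB2BGR))
```

```text
top floor 3472 ((614.7674560546875, 191.36175537109375), (189.45518493652344, 248.0065155029297), 84.7957534790039) 0.11407806732244745 [0.5688 0.1912 0.1141]
    [[482.70001220703125, 108.30000305175781], [729.7000122070312, 85.80000305175781], [746.9000244140625, 274.5], [499.8999938964844, 296.8999938964844]]
top bar+arms 269 ((457.1068420410156, 194.91580200195312), (129.71067810058594, 50.52466583251953), 84.59432983398438) 0.13602395439790788 [0.4473 0.1948 0.136 ]
    [[425.79998779296875, 132.6999969482422], [476.1000061035156, 128.0], [488.3999938964844, 257.1000061035156], [438.1000061035156, 261.8999938964844]]
top ridge 64 ((444.5401611328125, -349.7294921875), (44.77705001831055, 11.010257720947266), 86.97409057617188) 0.10238176414419264 [ 0.4442 -0.3482  0.1024]
    [[437.8999938964844, -371.79998779296875], [448.8999938964844, -372.3999938964844], [451.20001220703125, -327.70001220703125], [440.20001220703125, -327.1000061035156]]
top cover 545 ((443.8446960449219, -349.1783447265625), (73.17318725585938, 66.34745788574219), 87.78345489501953) 0.0765996491540527 [ 0.4
[... 1974 characters left out ...]
15.8999938964844], [411.1000061035156, -313.3999938964844]]
side box 4818 ((495.6039733886719, -355.30438232421875), (101.65145874023438, 208.4788818359375), 87.72554779052734) 0.04031984607227346 [ 0.5045 -0.37    0.0403]
    [[389.3999938964844, -402.0], [597.7000122070312, -410.20001220703125], [601.7999877929688, -308.70001220703125], [393.5, -300.3999938964844]]
side hopper dark 514 ((581.3734130859375, 132.29331970214844), (9.612457275390625, 62.89979553222656), 84.04657745361328) 0.05310389458605989 [0.5819 0.1327 0.0531]
    [[549.5999755859375, 130.8000030517578], [612.2000122070312, 124.30000305175781], [613.2000122070312, 133.8000030517578], [550.5999755859375, 140.3000030517578]]
```

View pics/c2.png

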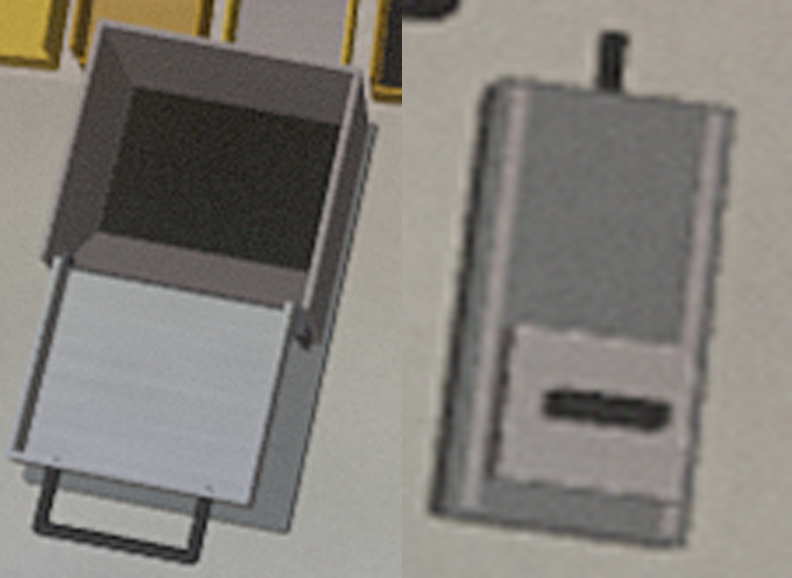

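The zoom shows the tray open towards the hopper with its bar at the near end, and the cover at the robot end of the box, so it opens towards +x. The tray axis is at about -5.2°. I'll pick the first sink now.

```bash
cat >> h.py <<'E'
TY=np.deg2rad(-5.2); TX=np.array([np.cos(TY),np.sin(TY)]); TN=np.array([-TX[1],TX[0]])
BAR=np.array([.437,.194]); MID=BAR+.1295*TX
def sinks():
    p,W=cloud("top"); Z=W[...,2]
    m=((Z>.012)&(Z<.045)&(W[...,0]>.38)&(W[...,0]<.85)&(W[...,1]>-.29)&(W[...,1]<.07)).astype(np.uint8)
    n,l,s,c=cv2.connectedComponentsWithStats(m); out=[]
    for k in range(1,n):
        q=W[l==k]; q=q[q[:,2]>.018]
        if len(q)<60: continue
        b=cv2.boxPoints(cv2.minAreaRect((q[:,:2]*1000).astype(np.float32)))/1000
        e=[b[1]-b[0],b[2]-b[1]]; L=[np.linalg.norm(v) for v in e]; i=int(np.argmax(L))
        if .05<L[i]<.07 and .022<L[1-i]<.038: out.append((b.mean(0)+[-.0005,-.001],np.arctan2(e[i][1],e[i][0]),L[i],L[1-i]))
    return out
def go(xy,z,a,line=False,rate=.15):
    P=np.array([xy[0],xy[1],z])
    q0=env.read_joint_positions(); best=None
    for k in (0,np.pi,-np.pi) if not line else (0,):
        q=env.inverse_kinematics(P,down(a+k))
        if q is not None and (best is None or abs(q-q0).max()<best[0]): best=(abs(q-q0).max(),a+k)
    if line: env.movel(P,rate=rate)
    else: env.reach(P,down(best[1]))
def pick(c,a):
    go(c,.16,a); go(c,.006,a,True,.12); env.grasp(20); env.pause(.2)
    go(c,.25,a,True,.2); w=env.read_gripper_width(); print("picked w",w,env.read_grasp_force()); return w
def place(ty,tx=0,a=None):
    c=MID+tx*TX+ty*TN; go(c,.25,TY); w=env.read_gripper_width(); print("over tray w",w)
    if w<.02: return False
    go(c,.124,TY,True,.12); env.release(); go(c,.25,TY,True,.2); print("t",env.read_t()); return True
def snap(n,f): 
    p,_=env.read_camera(n); cv2.imwrite("pics/"+f,cv2.cvtColor(p,cv2.COLOR_RGB2BGR))
E
python3 - <<'E'
from h import *
S=sinks(); print(S)
c,a,_,_=min(S,key=lambda s:np.linalg.norm(s[0]-[.531,-.122]))
w=pick(c,a+np.pi/2)
if .025<w<.036: place(-.052)
print(sinks()); print(env.read_ee_pos(),env.read_wrist_force())
snap("top","p1.png")
E
```

```text
[(array([ 0.6257, -0.0481]), np.float32(0.42126217), np.float32(0.06101835), np.float32(0.02978859)), (array([ 0.6094, -0.1813]), np.float32(-0.81390196), np.float32(0.060663894), np.float32(0.030599881)), (array([ 0.5313, -0.1222]), np.float32(-0.92686194), np.float32(0.05983889), np.float32(0.03014943))]
picked w 0.029989156680337525 19.999836087226868
over tray w 0.029703021007555647
t 10.3917
[(array([ 0.6252, -0.0484]), np.float32(0.4235477), np.float32(0.06179072), np.float32(0.029848857)), (array([ 0.6094, -0.1809]), np.float32(-0.82825387), np.float32(0.061465405), np.float32(0.030677821))]
[0.5604 0.13   0.2484] [-0.6313  0.1382 -0.2282]
```

View pics/p1.png

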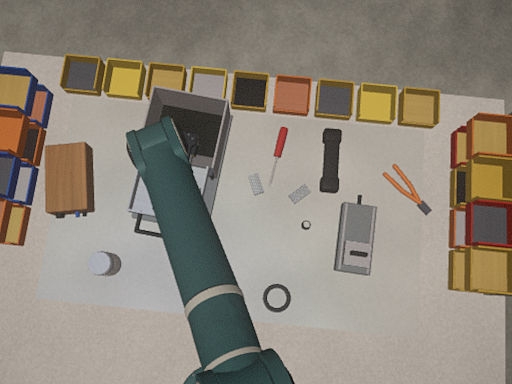

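The first sink is delivered. The two at (256,184) and (299,194) remain undisturbed and visible, so I'll take both now.

Run:
```python
from h import *
c,a,_,_=min(sinks(),key=lambda s:np.linalg.norm(s[0]-[.609,-.181]))
w=pick(c,a+np.pi/2)
ok=.025<w<.036 and place(.052)
if ok:
    S=sinks(); print(S)
    if len(S)==1:
        c,a,_,_=S[0]
        w=pick(c,a)
        if .055<w<.066:
            place(0); 
            go([.5,-.1],.3,0)
            print(sinks()); snap("top","p2.png"); print(env.read_t())
```

```text
picked w 0.02983061386517317 19.999872744083405
over tray w 0.029525172275450897
t 20.275
[(array([ 0.6256, -0.0483]), np.float32(0.4174673), np.float32(0.06216472), np.float32(0.029352497))]
picked w 0.06002990711610928 19.999852180480957
over tray w 0.059757311022523296
t 28.625
[]
29.8583
```

View pics/p2.png

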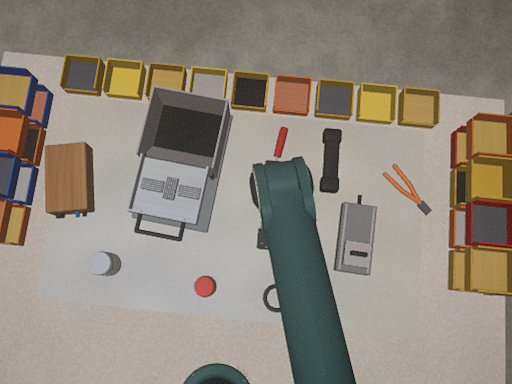

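Run:
```python
from h import *
p,W=cloud("top")
dark=p.max(-1)<70;Z=W[...,2]
m=(dark&(Z>.115)&(Z<.15)&(W[...,0]>.38)&(W[...,0]<.452)&(W[...,1]>.05)&(W[...,1]<.32))
v,u=np.nonzero(m); P=np.array([ray("top",a,b,.132) for a,b in zip(u,v)])
b=cv2.boxPoints(cv2.minAreaRect((P[:,:2]*1000).astype(np.float32)));print(b,P.mean(0)); 
m=(dark&(Z>.115)&(Z<.15)&(W[...,0]>.38)&(W[...,0]<.5)&(W[...,1]>.05)&(W[...,1]<.32))
q=W[m]
for y in np.arange(.13,.26,.02):
    s=q[abs(q[:,1]-y)<.008]; print(y,s[:,0].min(),np.median(s[:,0]),s[:,0].max())
```

```text
[[425.9536 259.6337]
 [427.4675 131.663 ]
 [452.606  131.9604]
 [451.092  259.9311]] [0.4383 0.1912 0.132 ]
0.13 0.4273803045685828 0.455559334831179 0.4765320374641827
0.15 0.42728657627273287 0.43210817976193194 0.436857885611132
0.16999999999999998 0.4295469972268482 0.4347339372573591 0.437891716398816
0.18999999999999997 0.4306808909964166 0.4369189477116775 0.44047529093493026
0.20999999999999996 0.43346298835777536 0.43859068775672794 0.4420244991906553
0.22999999999999995 0.43473382136091815 0.44007642434803823 0.44433223811137335
0.24999999999999994 0.4373648233822395 0.4628058322996962 0.4880158075726866
```

All three sinks lie in the tray, at about (152,185), (171,187) and (189,191). I'll grip the bar off-centre so the inner finger fits the 40 mm gap, then centre the gripper on it.

Run:
```python
from h import *
B=np.array([.4365,.194]); c=B-.021*TX
go(c,.25,TY); go(c,.116,TY,True,.1); print(env.read_wrist_force())
env.grasp(4); print("w",env.read_gripper_width(),env.read_wrist_force(),env.read_grasp_force())
for k in (.014,.007,0): 
    go(B-k*TX,.116,TY,True,.05); env.pause(.2); print(k,env.read_gripper_width(),env.read_wrist_force())
env.grasp(20); print("w",env.read_gripper_width(),env.read_wrist_force(),env.read_ee_pos(),env.read_t())
```

```text
[ 0.3113 -0.2182  0.0487]
w 0.04508645910866106 [ 8.1092 -0.7001 -3.6134] 3.9996886253356934
0.014 0.03186622857648751 [ 8.1477 -0.9229 -4.2295]
0.007 0.018300318468611812 [ 7.6437 -0.2992 -3.9346]
0 0.011689576677878632 [-4.9736 -0.9336  1.6639]
w 0.011211611881001936 [-5.3048 -1.1959  4.3012] [0.4352 0.194  0.1158] 35.1667
```

```bash
cat >> h.py <<'E'
B0=np.array([.4357,.194]); 
def arc(t,dz=.003):
    r=np.hypot(.207,.022);f=np.arctan2(.022,.207)+t
    xy=B0+TX*(.207-r*np.cos(f)); return np.r_[xy,.110+r*np.sin(f)-.019+dz]
def tip(ts,rate=.1):
    for t in ts:
        env.movel(arc(t),rate=rate); w=env.read_gripper_width(); F=env.read_wrist_force()
        print(round(t,2),round(w,4),F)
        if w<.008 or np.linalg.norm(F)>60: print("STOP"); return False
    return True
E
python3 - <<'E'
from h import *
env.grasp(25)
ok=tip(np.arange(.1,1.26,.115))
env.pause(.8); p,W=cloud("top"); cv2.imwrite("pics/p3.png",cv2.cvtColor(p,cv2.COLOR_RGB2BGR)); snap("side","p3s.png"); print(env.read_ee_pos(),env.read_t())
E
```

```text
0.1 0.0112 [-4.5099  1.1544 -3.4715]
0.22 0.0113 [-5.7316  1.0276 -2.3078]
0.33 0.0111 [-6.5396  0.2969  0.0485]
0.45 0.0112 [-7.9601  0.0395  1.8088]
0.56 0.011 [-10.1873  -1.3131   4.7213]
0.68 0.0111 [-14.0002  -2.5298   9.9715]
0.79 0.0109 [-13.0012  -4.028   12.9232]
0.91 0.0112 [-9.2449 -3.6429 11.8923]
1.02 0.0106 [-4.8875 -2.5559  7.703 ]
1.14 0.011 [-4.0525 -2.6451  6.6419]
1.25 0.0113 [-2.2223 -1.9657  5.9633]
[0.5985 0.1787 0.2988] 40.5583
```

```bash
cd pics; python3 -c "
import cv2,numpy as np
a=cv2.imread('p3.png')[70:270,110:280];b=cv2.imread('p3s.png')[80:280,160:400]
cv2.imwrite('p3c.png',np.hstack([cv2.resize(a,None,fx=1.9,fy=1.9),cv2.resize(b,None,fx=1.9,fy=1.9)]))"
```

```text
(no output)
```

View pics/p3c.png

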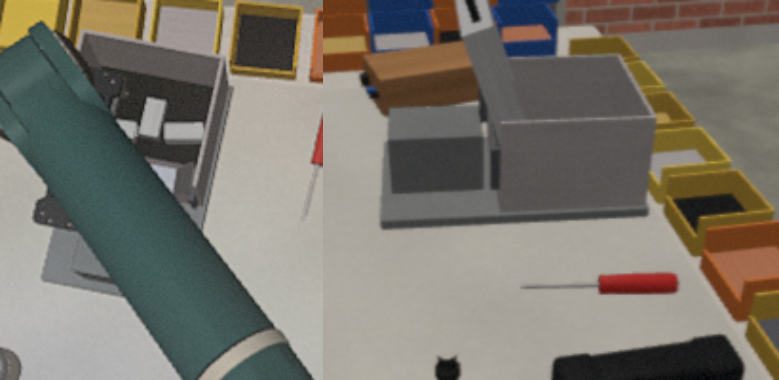

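Top view: the three sinks are inside the hopper and the tray is steep. I'll lower it, then back the gripper off with a light grip before opening so the finger doesn't hit the tray wall.

Run:
```python
from h import *
ok=tip(np.r_[np.arange(1.15,.04,-.115),0])
if ok:
    env.movel(arc(0,0),rate=.05); print(env.read_wrist_force())
    env.grasp(3)
    for k in np.arange(.003,.0221,.003):
        env.movel(np.r_[B0-k*TX,arc(0,0)[2]],rate=.04); F=env.read_wrist_force(); print(round(k,3),env.read_gripper_width(),F)
        if abs(F[0])>25: break
print(env.read_t(),env.read_ee_pos())
```

```text
1.15 0.0113 [-2.1751 -2.9906  7.3895]
1.03 0.011 [-2.4966 -3.7878  7.3535]
0.92 0.0111 [-2.5122 -2.6714  2.3143]
0.8 0.0115 [-1.3125 -1.769   1.5115]
0.69 0.0112 [ 0.4587 -1.4259 -0.4991]
0.57 0.0112 [ 0.7425 -1.3902 -2.4906]
0.46 0.0114 [ 1.7371  0.0906 -2.6921]
0.34 0.0112 [ 1.7256  0.7898 -1.2734]
0.23 0.0109 [ 0.8873  3.0071 -1.0956]
0.12 0.0111 [-0.0759  4.2057 -0.7913]
0.0 0.0111 [-0.8787  3.5047 -1.6712]
[-4.6973  2.8402  7.6698]
0.003 0.011648603095579056 [ 5.2151  1.2332 -2.7521]
0.006 0.01706178314962153 [ 6.2005  1.5039 -2.4821]
0.009 0.02324504153063937 [ 6.1536  2.5864 -2.8621]
0.012 0.02927931857966891 [ 5.8611  1.8272 -3.1751]
0.015 0.03522651016795941 [ 6.1671  2.438  -2.5098]
0.018 0.04122244431134172 [ 6.2736  2.2217 -2.0294]
0.021 0.04708043720073718 [ 5.4613  0.8118 -2.4798]
47.05 [0.4176 0.1954 0.1133]
```

Run:
```python
from h import *
env.release(); print(env.read_wrist_force()); p=env.read_ee_pos(); env.movel([p[0],p[1],.26],rate=.15)
go([.44,-.35],.26,np.deg2rad(-2.4))
p,W=cloud("top"); cv2.imwrite("pics/p4.png",cv2.cvtColor(p[60:260,110:290].repeat(3,0).repeat(3,1),cv2.COLOR_RGB2BGR))
Z=W[...,2]
for y in (.13,.16,.19,.22,.25):
    m=(W[...,0]>.5)&(W[...,0]<.64)&(abs(W[...,1]-y)<.01)&(Z>.09); print(y,np.median(Z[m]),np.polyfit(W[...,0][m],Z[m],1))
print(env.read_t(),sinks())
```

```text
[ 0.8214 -0.5018 -0.1555]
0.13 0.11380027614264165 [0.0004 0.1134]
0.16 0.11393138557993188 [-0.0006  0.1143]
0.19 0.1137580882942002 [-0.0051  0.1169]
0.22 0.1141904492460516 [0.0056 0.1109]
0.25 0.11400400070470096 [0.0007 0.1136]
51.0 []
```

View pics/p4.png

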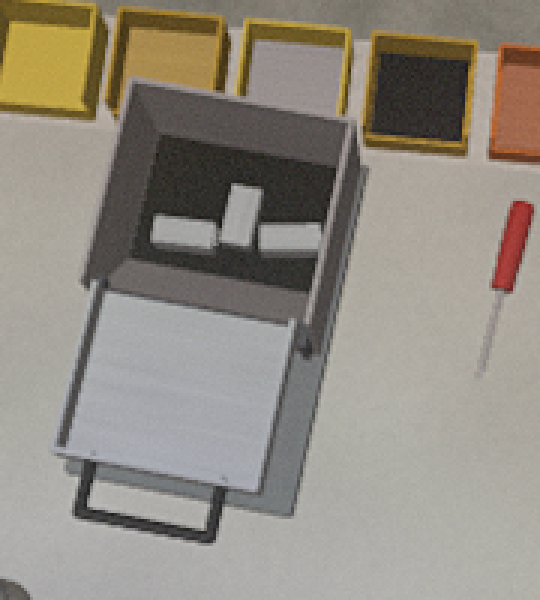

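The three sinks rest on the hopper floor at crop (185,232), (240,215) and (290,238), and the empty tray is flat. Next is the cover.

```bash
cat >> h.py <<'E'
CY=np.deg2rad(-2.5); CX=np.array([np.cos(CY),np.sin(CY)]); R0=np.array([.4438,-.3510])
def slide(start,ks,z,lim,rate=.08):
    for k in ks:
        env.movel(np.r_[start+k*CX,z],rate=rate); F=env.read_wrist_force(); f=F[:2]@CX
        print(round(k,4),round(env.read_gripper_width(),4),F,env.read_ee_pos()[:2])
        if abs(f)>lim: print("stop"); break
E
python3 - <<'E'
from h import *
go(R0,.16,CY); go(R0,.086,CY,True,.08); print(env.read_wrist_force())
env.grasp(25); print(env.read_gripper_width(),env.read_wrist_force())
slide(R0,[.02,.04,.06,.072,.076,.079,.082,.085,.087],.086,14)
env.pause(.2);print(env.read_wrist_force(),env.read_ee_pos(),env.read_t())
E
```

```text
[ 0.5191 -0.5576 -0.2691]
0.011931695656932082 [ 0.4824 -0.2944  0.16  ]
0.02 0.012 [ 1.4304 -0.1431 -0.6551] [ 0.4651 -0.352 ]
0.04 0.0117 [ 2.7401 -1.7626 -2.2382] [ 0.4849 -0.353 ]
0.06 0.0114 [ 1.9867 -2.1994 -1.239 ] [ 0.5047 -0.3539]
0.072 0.012 [ 2.3191 -3.6513 -1.0301] [ 0.5164 -0.3545]
0.076 0.0117 [ 0.4521 -2.6224  0.1334] [ 0.5196 -0.3546]
0.079 0.0121 [-0.1584 -3.3697  1.5264] [ 0.5226 -0.3548]
0.082 0.0116 [-1.197  -3.7186  1.2015] [ 0.5259 -0.3549]
0.085 0.0117 [-7.119  -2.2948  4.3999] [ 0.5275 -0.355 ]
0.087 0.0117 [-11.9982  -1.0895   9.0666] [ 0.5275 -0.355 ]
[-10.1484  -0.8689   9.3577] [ 0.5275 -0.355   0.086 ] 56.7417
```

Run:
```python
from h import *
env.release(); p=env.read_ee_pos(); env.movel([p[0],p[1],.17],rate=.15); go([.5,-.12],.3,CY); env.grasp(10)
for n in("top","side"):
    p,W=cloud(n); Z=W[...,2]
    rg=(W[...,0]>.40)&(W[...,0]<.485)&(W[...,1]>-.40)&(W[...,1]<-.30)&(p.max(-1)<75)&(Z>.035)&(Z<.08)
    q=W[rg]; print(n,len(q), len(q) and (cv2.minAreaRect((q[:,:2]*1000).astype(np.float32)),np.percentile(q[:,2],[5,50,95])))
    m=(Z>.07)&(Z<.086)&(W[...,0]>.35)&(W[...,0]<.65)&(W[...,1]>-.45)&(W[...,1]<-.25); print(cv2.minAreaRect((W[m][:,:2]*1000).astype(np.float32)))
    c={"top":(slice(190,290),slice(320,395)),"side":(slice(280,370),slice(150,300))}[n]
    cv2.imwrite(f"pics/p5{n}.png",cv2.cvtColor(cv2.resize(p[c],(390,390),interpolation=cv2.INTER_CUBIC),cv2.COLOR_RGB2BGR))
cv2.imwrite("pics/p5.png",np.hstack([cv2.imread("pics/p5top.png"),cv2.imread("pics/p5side.png")])); print(env.read_t())
```

```text
top 97 (((452.187255859375, -329.1204528808594), (74.66069030761719, 30.213088989257812), 66.5159683227539), array([0.0489, 0.0605, 0.0646]))
((527.6561279296875, -353.4124450683594), (72.45191955566406, 66.1869888305664), 86.866943359375)
side 405 (((436.96484375, -367.94769287109375), (87.63697052001953, 42.49546432495117), 66.86480712890625), array([0.0441, 0.0614, 0.0641]))
((526.4600830078125, -355.8327331542969), (74.76039123535156, 66.16304016113281), 87.24190521240234)
61.175
```

View pics/p5.png

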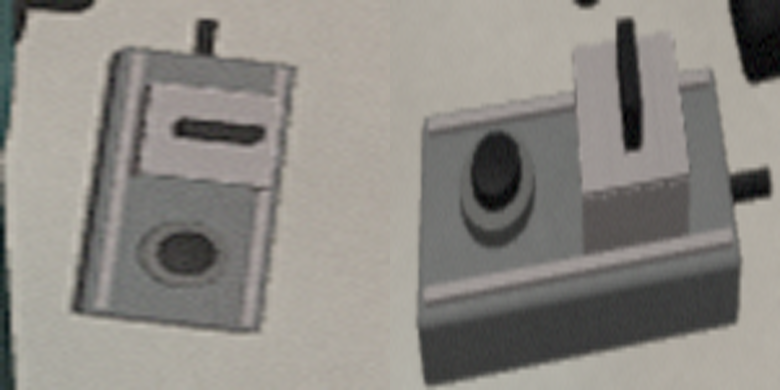

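The cover is fully aside and the black button is exposed, top at z≈0.062. I'll press it with the shut fingers.

Run:
```python
from h import *
c=np.array([.4425,-.3510]); a=CY+np.pi/2
go(c,.14,a); go(c,.068,a,True,.08); F0=env.read_wrist_force(); print(F0)
for z in np.arange(.066,.047,-.001):
    env.movel([c[0],c[1],z],rate=.02); F=env.read_wrist_force(); print(round(z,3),(F-F0)[2],env.read_ee_pos()[2])
    if (F-F0)[2]>15: break
env.pause(.4); print(env.read_wrist_force()-F0,env.read_ee_pos())
env.movel([c[0],c[1],.16],rate=.1); print(env.read_t())
```

```text
[-0.5557  0.8043  0.7761]
0.066 -1.068921017229317 0.06624389086615394
0.065 -0.48655016376690013 0.06501358985162659
0.064 -0.6944485006161756 0.06393314179219425
0.063 -0.8981332661637607 0.06292723455853158
0.062 0.9083047247272215 0.06214750994917432
0.061 1.5128985409743883 0.06113959248746122
0.06 0.2039329197544798 0.06009954373291819
0.059 2.540071706440563 0.059079799754699625
0.058 3.4638573788952507 0.05806240519371798
0.057 3.101244004563369 0.057099209550093066
0.056 6.100519170190081 0.05640754871767942
0.055 14.595463535712014 0.05630298446341443
0.054 19.90907113079659 0.056150694090070716
[-5.3131  2.0207 20.3273] [ 0.4427 -0.3511  0.0561]
68.1917
```

The button went from 0.062 to 0.056 and hit its stop, so it is fully pressed. Now I'll bring the cover home.

Run:
```python
from h import *
S=np.array([.5275,-.3548]); env.release()
go(S,.16,CY); go(S,.086,CY,True,.08); env.grasp(25); print(env.read_gripper_width(),env.read_wrist_force())
slide(S,-np.array([.02,.04,.06,.072,.076,.079,.082,.085,.087,.089,.091]),.086,14)
env.release(); p=env.read_ee_pos(); env.movel([p[0],p[1],.17],rate=.15); go([.4,-.1],.33,CY)
for n in("top","side"):
    p,W=cloud(n); Z=W[...,2]
    m=(Z>.07)&(Z<.086)&(W[...,0]>.35)&(W[...,0]<.65)&(W[...,1]>-.45)&(W[...,1]<-.25); print(cv2.minAreaRect((W[m][:,:2]*1000).astype(np.float32)))
    cv2.imwrite(f"pics/p6{n}.png",cv2.cvtColor(p[:,:400],cv2.COLOR_RGB2BGR))
cv2.imwrite("pics/p6.png",np.hstack([cv2.imread("pics/p6top.png"),cv2.imread("pics/p6side.png")])); print(env.read_t())
```

```text
0.011667699488411705 [0.4008 0.0926 1.1964]
-0.02 0.0119 [-1.8012  1.2111  1.3442] [ 0.5063 -0.3538]
-0.04 0.0112 [-1.9246  1.7579  1.0037] [ 0.4866 -0.3529]
-0.06 0.0119 [-2.7892  2.5891  0.5971] [ 0.4665 -0.3519]
-0.072 0.0119 [-1.5322  3.058   1.2158] [ 0.4546 -0.3513]
-0.076 0.0117 [ 0.6165  3.6333 -0.3127] [ 0.4515 -0.3512]
-0.079 0.0116 [ 1.5381  3.4339 -2.1573] [ 0.4486 -0.3511]
-0.082 0.0119 [ 0.7994  3.8716 -0.609 ] [ 0.4454 -0.3509]
-0.085 0.0118 [ 1.2603  4.8979 -1.1639] [ 0.4424 -0.3508]
-0.087 0.0122 [ 7.9088  3.0722 -6.8781] [ 0.4424 -0.3507]
-0.089 0.0117 [ 12.0549   2.2887 -11.6572] [ 0.4423 -0.3508]
-0.091 0.012 [ 17.273    2.0671 -16.5767] [ 0.4423 -0.3507]
stop
((442.8472595214844, -349.55377197265625), (73.1606216430664, 66.18907165527344), 87.35090637207031)
((441.4023132324219, -352.41815185546875), (74.72553253173828, 66.01338958740234), 87.38821411132812)
79.4583
```

View pics/p6.png

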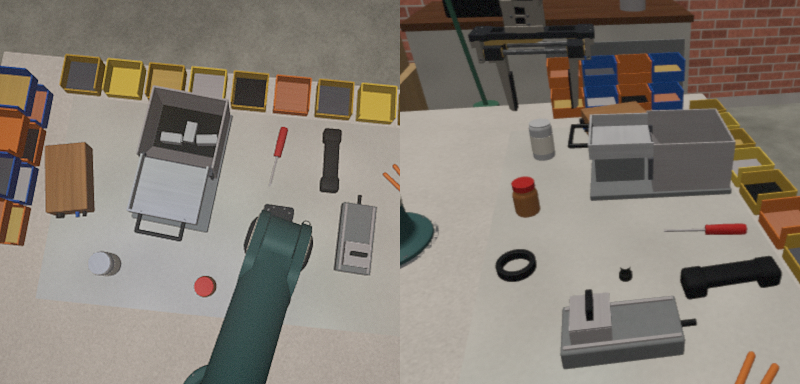

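The cover is home at its stop, with the ridge at top-view (358,254). The three sinks are in the hopper, the tray is flat, and the bush, driver and handset haven't moved. I'm handing it in.

```bash
python3 -c "
from station import env
print(env.finish_job())"
```

```text
the job is handed in; nothing more can be done
None
```

The job is done and handed in at about 80 s: all three heat sinks present are in the hopper, the tray is back down flat, the start button was pressed to its stop, the dust cover is fully home, and the bystanders were left where they were.

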